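# Set a board on the bench hook with its end overhanging for the saw

### The arm

A 6-joint arm with a two-finger parallel gripper is mounted at the origin on a cart in front of the work surface, level with it; the furniture and walls round the work are solid. World frame = base frame: x ahead of the robot, y to its left, z up, the work surface at z = 0. Lengths are in mm, angles in rad, forces in N, time in s.
With the tool pointing down it reaches from about 275 to 750 mm from the base axis. Payload 10.2 kg.
Tool frame: the origin (TCP) lies at the very end of the fingers, on their centre line; the grasp point (between the pads) lies 19 mm behind it; z points along the fingers, y is the direction in which the jaws open and shut (so a half turn about z gives the same grasp; the last joint's range is limited). The gripper opens to 85 mm and grips with 20 to 120 N. Pads are 22 mm wide; open, the fingers measure 114 mm over their backs; the gripper's body (76 mm by 85 mm) begins 54 mm behind the grasp point. The pads swing forward as they close: fully open they stand 13 mm farther back than shut.
Start: joints at [-1.351, 0.313, 1.498, -0, 1.331, -0.223], TCP at [224.936, -474.378, 196.694] pointing down, gripper open.
Joint ranges: [-2.94, 2.94], [-0.97, 2.17], [0.19, 2.56], [-1.23, 4.37], [0.02, 3.11], [-2.88, 2.88]. Speed limits (rad/s): [2.39, 2.39, 3.01, 3.14, 3.14, 3.14].

### API

Orientations are given as a unit quaternion [w, x, y, z].
In Python, from rig import * gives the robot as it stands. The module is installed in compiled form; this text tells all that it offers.
- The arm moves only by the shell command python3 -m crank 'ROWS' [FORCE]. ROWS is a JSON object of lists of equal length, an entry for each row: "dp": the shift along the world's x, y, z in cm, a list of three; "delta_rot": the turn, a rotation vector about the world's x, y, z in degrees, a list of three; "claw": the closure in counts, from 0 (fully open) to 255 (shut). A call has 1 to 10 rows; each row shifts and turns the commanded pose from where the row before left it; what a row does not reach is not made up. A row lasts 1/10 s, in which the tool goes at most 50 mm and 8.59 degrees, less where a joint would pass 70% of its speed; a pose out of reach is approached as far as the arm can. A call is refused whole if a number of a shift passes 5 or a number of a turn 8.59, either way. A call with a gripper value outside its range is refused whole. The fingers move at their own pace and stop on an object; FORCE is the grip in N (left out, the last holds). Time passes only in rows, so rows that do not move let the fingers close. It gives the time, the measured TCP pose, the force and the opening at its end, in the units of the state.
- sense(): the state, without advancing time (a new reading comes with each control period).
- capture(name): name is "scene" or "top" or "wrist"; returns (picture, depth): 384x512x3 uint8, red, green, blue; 384x512 float32, mm along the optical axis (not along the pixel's ray), 0 where there is no reading.
- camera_model(name): a dict with "fx", "fy", "cx", "cy" (pixels), "cam_to_world" (4x4, takes a point from camera to world coordinates); the wrist camera has in their place "T_tool_cam" (4x4, takes a point from camera to tool coordinates, whose origin is the TCP and whose axes are the flange's). Camera axes: x right, y up, looking along -z (the intrinsics and any distortion apply to the point x, -y, -z); pixel columns grow to the right and rows downward; lengths in mm; the calibration is good to about 2 mm. A picture is of the moment at which its call begins: read the wrist's pose just before it. camera_model takes no time and is no camera call.
- finish_job(): hands the job in, once; it reports no verdict.
Trained networks look in the newest picture that a camera, given by its name, has taken for a name from the list of things; names that differ only in an ending like _2 or _b are one class to them, and where a whole thing is asked for, a point or a joint stands for the part that bears it (a point fixed in the world has none). Each returns a list of dicts, best first, with "p" (0 to 1); they miss things now and then, are a little off and sometimes report something else, mostly with a low value. They report only what shows in the picture. A call takes as long as a camera call.
- boxes_of(camera, target): "centre" ([column, row] in pixels, amid what is visible of it).
- masks_of(camera, target): "region" (384x512 bool, what is visible of it) and "centre" ([column, row] in pixels, amid what is visible of it).
- pinpoint(camera, target): "centre" ([column, row] in pixels: a listed point, or the origin of a listed thing).
The state is a dict: "time_s": time; "joints": joint angles; "dq": joint speeds; "tau": joint torques, N m; "eef_pos": TCP position; "ee_rot": TCP orientation; "force": force on the tool from outside, world axes, zero at the start; "wrist_torque": the same for the moment, N m; "grip_width": opening from 0.0 (shut) to 1.0 (fully open).
Only numpy, scipy, OpenCV 4.12 (cv2) and the standard library are available. Lean on these libraries where they do the work, as an engineer would, in place of code of your own. Each camera call takes 0.05 s, during which the arm holds its last target.

### The job

Get the dovetailed board ready for having its tails sawn off: push it on the bench hook until its long back edge lies snug along the hook's stop and its dovetailed left end sticks out 30 mm past the left end of the hook's base. Only push it with the fingertips or the outside of the fingers, never grasp or lift it, and leave the wooden block, tape roll and sanding block where they are.

Things in the scene. Friction and masses are not known exactly. Their poses are not given: they have to be found in the camera images.
- bench_hook: wooden bench hook, fixed: base 132 (x) x 180 (y) x 18 mm high with a stop along its far side. Origin: centre of the underside, on the bench top; x points away from the robot to the stop, y left along the stop. Base: x -66 to +66, y -90 to +90 mm. Stop: near face at x = +30 mm, y -88 to +70 mm, top 48 mm above the bench. Turned up to 0.3 rad either way
- board: loose pine board, dovetails cut at its left end, flat on the hook: 90 (x) x 165 (y) x 16 mm thick, 0.11 to 0.22 kg. Origin: centre of its underside; x points to the robot, away from the long back edge (x -45 mm) that goes to the stop, y to its plain right end (+82.5 mm). Starts off the stop, up to 0.15 rad askew. In place its origin is at x -15, y +37.5, z +18 mm of the hook
- board_end_left (a point): middle of the lower edge of the board's left (dovetailed) end face, the end that shall stick out
- board_end_right (a point): middle of the lower edge of the board's plain right end face
- board_back_left (a point): lower left corner of the board's long back edge
- board_back_right (a point): lower right corner of the board's long back edge
- hook_left_end (a point): on the upper edge of the hook base's left end, midway between the near edge and the stop
- hook_stop_face (a point): foot of the stop's near face, midway along the stop, level with the top of the hook's base (18 mm above the bench top)
- stop_block: plain wooden block, 50 x 85 x 45 mm high, loose, standing 0.2 to 0.25 m left of the hook's centre; bystander. Origin: centre of its underside
- tape_roll: roll of masking tape lying flat, 100 mm across, 25 mm high, loose, behind the hook's stop; bystander. Origin: centre of its underside
- sanding_block: cork sanding block, 64 x 112 x 34 mm high, loose, 0.25 to 0.28 m right of the hook's centre; bystander. Origin: centre of its underside

How it is judged:
By the outcome, as a careful person would: the job done as asked, in the order asked, and still so for the second after the job is handed in, with the robot touching nothing.
It also fails if it takes over 48 s, if anything falls off the work surface, if the arm or the gripper's body presses on something with over 40 N, if the wrist force passes 120 N, or if a joint passes its speed limit or range.

## Working session

There is one attempt and no reset: what is moved stays moved. The work goes in short steps, Python scripts to look and compute and a shell command to move; the robot and the scene stay as the last step left them, time stands still between calls to the robot, and variables do not carry over. Pictures are saved under pics/ and viewed, and the job is handed in when it is done.

```bash
mkdir -p pics; cat > h.py <<'E'
from rig import *
import numpy as np, cv2
def ray(cam,px):
    m=camera_model(cam);T=np.array(m["cam_to_world"])
    d=np.array([(px[0]-m["cx"])/m["fx"],-(px[1]-m["cy"])/m["fy"],-1.0])
    return T[:3,3],T[:3,:3]@d
def onz(cam,px,z):
    o,d=ray(cam,px);return o+d*(z-o[2])/d[2]
def save(name,p): cv2.imwrite("pics/"+name,p[:,:,::-1])
E
python3 - <<'E'
from h import *
print(sense()["time_s"],camera_model("top"),camera_model("scene").keys())
for c in ["top","scene"]:
    p,d=capture(c);save(c+"0.png",p);np.save(c+"_d.npy",d)
for t,z in [("bench_hook",0),("board",18),("board_end_left",18),("board_end_right",18),("board_back_left",18),("board_back_right",18),("hook_left_end",18),("hook_stop_face",18),("stop_block",0),("tape_roll",0),("sanding_block",0)]:
    for c in ["top","scene"]:
        r=pinpoint(c,t)
        for q in r[:2]: print(t,c,round(q["p"],2),np.round(q["centre"],1),np.round(onz(c,q["centre"],z),1))
print(sense()["time_s"])
E
```

```text
0.0 {'fx': 354.2486876138479, 'fy': 354.2486876138479, 'cx': 255.45805821200477, 'cy': 190.9435803627446, 'cam_to_world': array([[ 2.68202505e-02,  9.94472240e-01, -1.01516692e-01,
         5.42123310e+02],
       [-9.99630762e-01,  2.62383593e-02, -7.06314893e-03,
        -1.28216816e+01],
       [-4.36047409e-03,  1.01668644e-01,  9.94808762e-01,
         8.76673673e+02],
       [ 0.00000000e+00,  0.00000000e+00,  0.00000000e+00,
         1.00000000e+00]])} dict_keys(['fx', 'fy', 'cx', 'cy', 'cam_to_world'])
bench_hook top 0.64 [271.3 224.2] [550.3 -47.8   0. ]
bench_hook scene 0.67 [281.4 209.6] [543.6 -42.2   0. ]
board top 0.78 [270.1 248. ] [493.3 -45.5  18. ]
board top 0.69 [268.8 227. ] [543.2 -41.2  18. ]
board scene 0.55 [294.6 217.6] [488.8 -35.5  18. ]
board_end_left top 0.75 [236.6 234.1] [524.2  35.9  18. ]
board_end_left scene 0.62 [261.8 224.7] [524.6  43.9  18. ]
board_end_right top 0.85 [300.8 259.1] [ 469.  -119.4   18. ]
board_end_right scene 0.78 [321.4 206.6] [ 471.7 -115.8   18. ]
board_back_left top 0.74 [271.6 226.6] [544.4 -48.   18. ]
board_back_left top 0.
[... 275 characters left out ...]
  18. ]
hook_left_end top 0.69 [229.8 227.2] [540.2  52.8  18. ]
hook_left_end scene 0.78 [251.4 220.2] [553.1  53.6  18. ]
hook_stop_face top 0.72 [274.6 215.5] [571.3 -54.6  18. ]
hook_stop_face scene 0.83 [279.7 194.2] [576.  -65.4  18. ]
stop_block top 0.93 [178.7 199.7] [604.7 183.4   0. ]
stop_block top 0.45 [299.3 259.6] [ 466.2 -118.     0. ]
stop_block scene 0.92 [199.  240.6] [597.8 185.7   0. ]
tape_roll top 0.82 [280.6 167.4] [692.5 -67.9   0. ]
tape_roll scene 0.61 [252.6 176.3] [692.4 -70.7   0. ]
tape_roll scene 0.46 [324.3 204.6] [ 483.  -141.6    0. ]
sanding_block top 0.62 [369.6 264.3] [ 459.6 -289.     0. ]
sanding_block scene 0.47 [368.1 183.4] [ 461.  -295.6    0. ]
1.2
```

```bash
python3 - <<'E'
import cv2
a=cv2.imread("pics/top0.png");b=a[150:300,150:390]
cv2.imwrite("pics/top0z.png",cv2.resize(b,(800,500),interpolation=cv2.INTER_CUBIC))
b=cv2.imread("pics/scene0.png")[130:280,170:410]
cv2.imwrite("pics/scene0z.png",cv2.resize(b,(800,500),interpolation=cv2.INTER_CUBIC))
E
```

```text
(no output)
```

View pics/top0z.png

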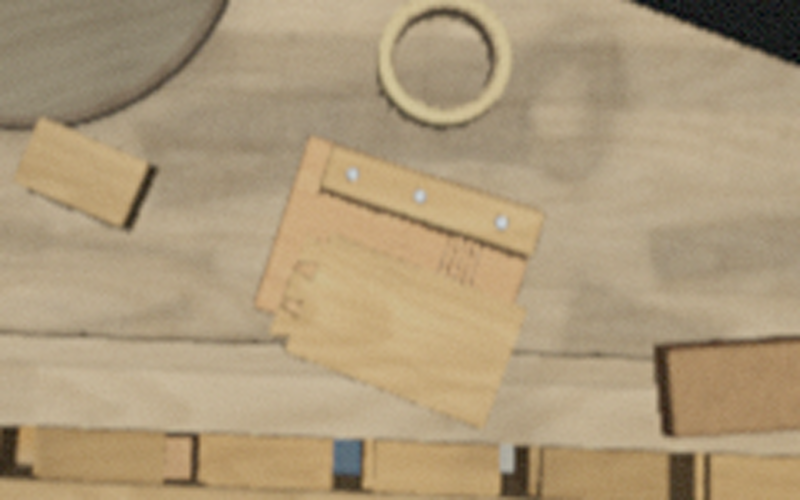

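View pics/scene0z.png

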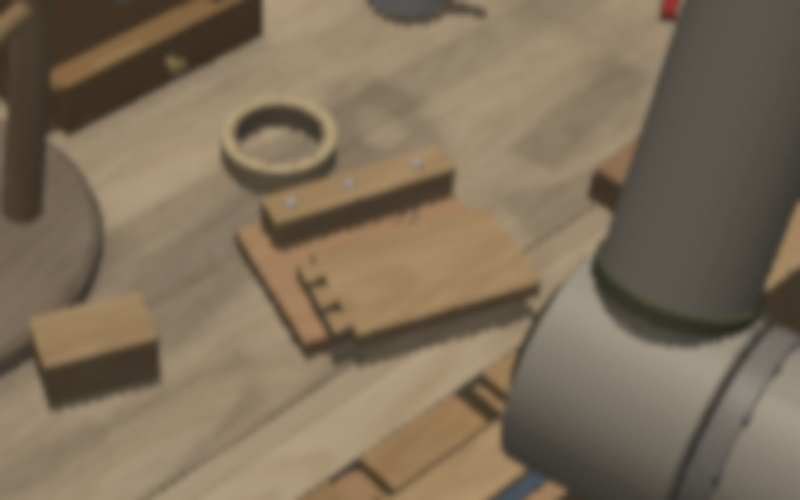

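View pics/top0.png

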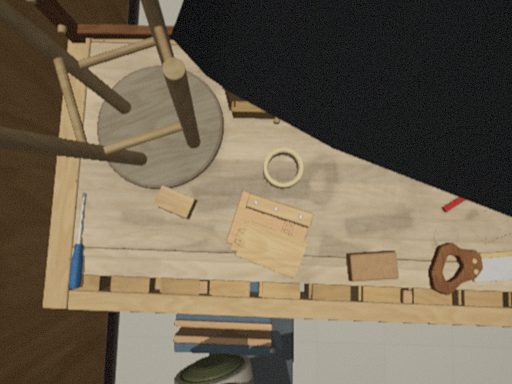

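```bash
python3 - <<'E'
import cv2
b=cv2.imread("pics/top0.png")[186:282,220:320]
b=cv2.convertScaleAbs(b,alpha=1.4,beta=-60)
b=cv2.resize(b,(600,576),interpolation=cv2.INTER_CUBIC)
for i in range(0,100,10):
    cv2.putText(b,str(220+i),(i*6,8),0,.3,(0,0,255));cv2.putText(b,str(186+i),(0,i*6+4),0,.3,(0,0,255))
cv2.imwrite("pics/top0y.png",b)
E
```

```text
(no output)
```

View pics/top0y.png

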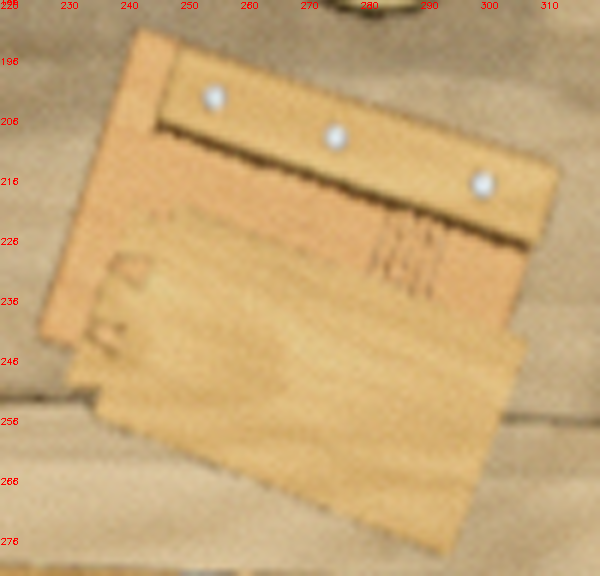

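```bash
cat > fit.py <<'E'
from h import *
from scipy.optimize import least_squares
def R(a): return np.array([[np.cos(a),-np.sin(a)],[np.sin(a),np.cos(a)]])
def fit(loc,w,x0,rot0):
    loc=np.array(loc);w=np.array(w)
    f=lambda p:((loc@R(p[2]).T+p[:2])-w).ravel()
    s=least_squares(f,[*x0,rot0],loss='soft_l1',f_scale=2);return s.x,f(s.x).reshape(-1,2)
E
python3 - <<'E'
from fit import *
W=lambda u,v,z:onz("top",(220+u/6,186+v/6),z)[:2]
loc=[(66,90),(-66,90),(30,70),(30,-88),(66,70),(66,-88)]
w=[W(138,28,18),W(38,337,18),W(157,122,48),W(528,245,48),W(180,42,48),W(560,168,48)]
hp,r=fit(loc,w,(550,-45),-.25);print("hook",np.round(hp,3),np.round(r,1).tolist())
loc=[(45,82.5),(-45,82.5)]
w=[W(446,553,34),W(525,338,34)]
print(w,np.linalg.norm(w[0]-w[1]), W(95,420,34),W(68,385,34))
bp,r=fit(loc,w,(500,-45),np.pi-.3);print("board",np.round(bp,3),np.round(r,1).tolist())
loc+= [(45,-75)];
for k in(-1,):
  pass
# target
c=R(hp[2])@[-15,37.5]+hp[:2];print("target",c,hp[2]+np.pi)
d=R(hp[2]).T@(bp[:2]-hp[:2]);print("board in hook",d,bp[2]-hp[2]-np.pi)
# depth top check
m=camera_model("top");d=np.load("top_d.npy")
ys,xs=np.mgrid[186:282,220:320]
z=d[186:282,220:320]
T=np.array(m["cam_to_world"])
P=np.stack([(xs-m["cx"])/m["fx"]*z,-(ys-m["cy"])/m["fy"]*z,-z,np.ones_like(z)],-1)@T.T
Z=P[...,2]
for v,u in [(70,45),(60,50),(35,30),(12,45),(60,10)]: print(u+220,v+186,np.round(P[v,u,:3],1),Z[v-3:v+4,u-3:u+4].std().round(1))
E
```

```text
hook [ 5.40349e+02 -4.24800e+01 -2.95000e-01] [[0.0, 0.8], [-0.9, 2.9], [-0.5, 1.9], [-2.6, -4.0], [2.4, -0.5], [1.7, -2.4]]
[array([ 426.16902932, -102.92380122]), array([ 509.75080902, -132.6054041 ])] 88.69561120653523 [473.42776233  35.100686  ] [486.66888012  46.12130438]
board [495.554 -40.016   2.801] [[-0.6, 0.2], [0.6, -0.2]]
target [536.90188586  -2.23875084] 2.846530276778659
board in hook [-43.57534079 -10.66878882] -0.04598428421101186
265 256 [475.3 -33.3  34.3] 1.4
270 246 [498.7 -44.6  32.3] 1.5
250 221 [556.2   4.2  33. ] 8.2
265 198 [610.7 -29.8  47. ] 21.7
230 246 [494.3  52.3  -2.4] 123.5
```

```bash
python3 - <<'E'
from h import *
s=sense();print(s["eef_pos"],s["ee_rot"],s["force"],s["grip_width"],s["time_s"])
from scipy.spatial.transform import Rotation as Ro
q=s["ee_rot"];print(Ro.from_quat([*q[1:],q[0]]).as_matrix().round(3))
print(camera_model("wrist"))
E
```

```text
[ 224.9415167  -474.37698574  196.68344048] [-7.55505144e-06  9.75589994e-01  2.19600008e-01  7.63290001e-06] [-0.51192384  0.46171899 -0.37469791] 0.9985151146120591 1.2
[[ 0.904  0.428  0.   ]
 [ 0.428 -0.904  0.   ]
 [ 0.    -0.    -1.   ]]
{'fx': 341.964873857949, 'fy': 341.964873857949, 'cx': 258.4511344214354, 'cy': 193.88983438565037, 'T_tool_cam': array([[ 2.62822998e-04,  9.48475155e-01,  3.16851402e-01,
         8.26186280e+01],
       [ 9.99999963e-01, -2.24937413e-04, -1.56147140e-04,
         9.91542854e-02],
       [-7.68299481e-05,  3.16851431e-01, -9.48475179e-01,
        -1.77174187e+02],
       [ 0.00000000e+00,  0.00000000e+00,  0.00000000e+00,
         1.00000000e+00]])}
```

```bash
python3 -m crank '{"dp":[[2.3,3.2,0],[2.3,3.2,0],[2.3,3.2,0],[2.3,3.2,0],[2.3,3.2,0],[2.4,3.2,0],[2.4,3.2,0],[2.4,3.2,0],[2.4,3.2,0],[2.4,3.2,0]],"delta_rot":[[0,0,-4.22],[0,0,-4.22],[0,0,-4.22],[0,0,-4.22],[0,0,-4.22],[0,0,-4.22],[0,0,-4.22],[0,0,-4.22],[0,0,-4.22],[0,0,-4.22]],"claw":[255,255,255,255,255,255,255,255,255,255]}' 40
python3 -m crank '{"dp":[[0,0,0],[0,0,0]],"delta_rot":[[0,0,0],[0,0,0]],"claw":[255,255]}'
cat >> fit.py <<'E'
from scipy.spatial.transform import Rotation as Ro
def wmodel(s):
    q=s["ee_rot"];T=np.eye(4);T[:3,:3]=Ro.from_quat([*q[1:],q[0]]).as_matrix();T[:3,3]=s["eef_pos"]
    m=camera_model("wrist");return m,T@np.array(m["T_tool_cam"])
def wz(mT,px,z):
    m,T=mT;d=T[:3,:3]@np.array([(px[0]-m["cx"])/m["fx"],-(px[1]-m["cy"])/m["fy"],-1.0])
    return T[:3,3]+d*(z-T[2,3])/d[2]
def wlook(name):
    s=sense();mT=wmodel(s);p,d=capture("wrist");save(name+".png",p)
    import pickle;pickle.dump((s,p,d),open(name+".pkl","wb"))
    print(s["eef_pos"].round(1) if hasattr(s["eef_pos"],"round") else s["eef_pos"],s["grip_width"],s["time_s"])
    for t in ["board_end_left","board_end_right","board_back_left","board_back_right","hook_left_end","hook_stop_face"]:
        for q in pinpoint("wrist",t)[:2]: print(t,round(q["p"],2),np.round(q["centre"],1),np.round(wz(mT,q["centre"],18),1))
E
python3 -c "
from fit import *
wlook('w1')"
```

```text
time_s: 2.2
eef_pos: [460.8, -152.9, 196.9]
ee_rot: [0.0, 0.989, -0.148, 0.0]
force: [0.2, 0.1, 0.9]
grip_width: 0.001
time_s: 2.4
eef_pos: [460.0, -154.0, 196.6]
ee_rot: [0.0, 0.989, -0.145, -0.0]
force: [0.2, 0.8, 0.7]
grip_width: 0.007
[ 460.  -154.   196.6] 0.006529755220236748 2.4
board_end_left 0.66 [ 66.9 157.2] [522.7  39.5  18. ]
board_end_left 0.2 [135.4  84.5] [569.7 -59.   18. ]
board_end_right 0.84 [219.  163.9] [ 469.6 -112.4   18. ]
board_back_left 0.94 [ 65.9 111.6] [565.7  18.9  18. ]
board_back_right 0.92 [223.1 121.5] [ 510.6 -130.7   18. ]
hook_left_end 0.72 [ 44.6 135.7] [550.   51.2  18. ]
hook_stop_face 0.97 [135.7  86.2] [568.2 -58.7  18. ]
```

```bash
cp w1.png pics/ 2>/dev/null; ls pics
```

```text
scene0.png
scene0z.png
top0.png
top0y.png
top0z.png
w1.png
```

View pics/w1.png

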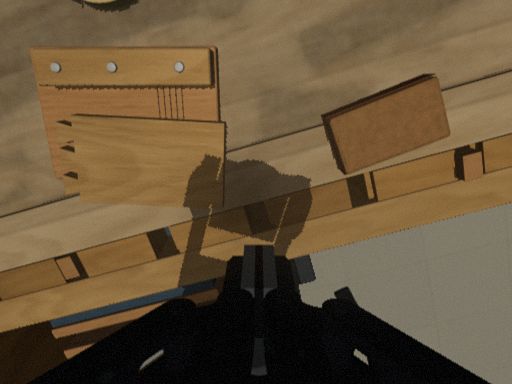

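```bash
python3 - <<'E'
import cv2
b=cv2.imread("pics/w1.png")[35:215,20:240]
b=cv2.convertScaleAbs(b,alpha=1.5,beta=-30)
b=cv2.resize(b,None,fx=3.5,fy=3.2,interpolation=cv2.INTER_CUBIC)
b=cv2.resize(cv2.imread("pics/w1.png")[35:215,20:240],None,fx=3.3,fy=3.3,interpolation=cv2.INTER_CUBIC)
cv2.imwrite("pics/w1z.png",b)
E
```

```text
(no output)
```

View pics/w1z.png

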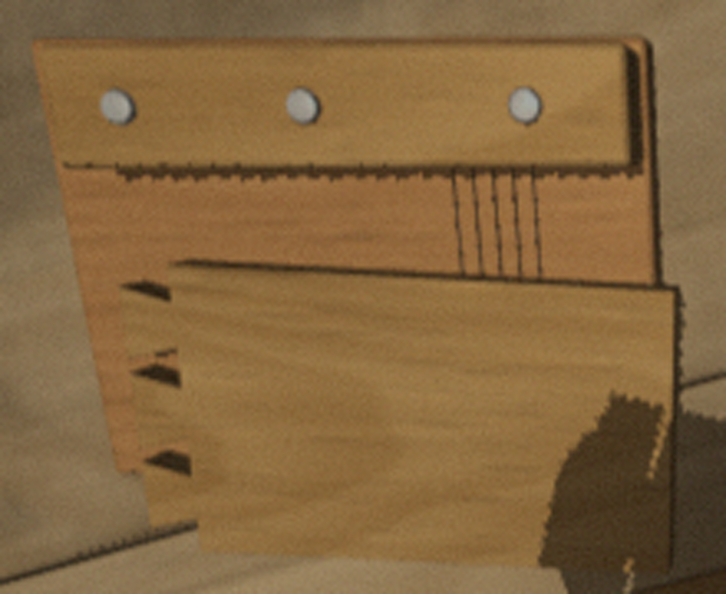

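```bash
cat >> fit.py <<'E'
import pickle
def solve(name,W0,hookpts,boardpts,hp=None):
    s,_,_=pickle.load(open(name+".pkl","rb"));mT=wmodel(s)
    if hookpts:
        loc=[a[:2] for a,_ in hookpts];w=[wz(mT,W0(*u),a[2])[:2] for a,u in hookpts]
        hp,r=fit(loc,w,(545,-45),-.28);print("hook",hp.round(3),r.round(1).tolist())
    loc=[a for a,_ in boardpts];w=[wz(mT,W0(*u),34)[:2] for a,u in boardpts]
    bp,r=fit(loc,w,(510,-40),2.8);print("board",bp.round(3),r.round(1).tolist())
    print("board in hook (want -15,37.5)",R(hp[2]).T@(bp[:2]-hp[:2]),"rot",bp[2]-hp[2]-np.pi)
    return hp,bp
E
python3 - <<'E'
from fit import *
W0=lambda u,v:(20+u/3.3,35+v/3.3)
solve("w1",W0,[((66,90,18),(35,42)),((-66,90,18),(118,472)),((66,-90,18),(650,40)),((30,70,48),(63,163)),((30,-88,48),(630,165)),((66,-88,48),(627,42))],
 [((-45,82.5),(677,288)),((45,82.5),(670,568)),((45,-82.5),(150,527))])
E
```

```text
hook [ 5.41964e+02 -4.24400e+01 -2.96000e-01] [[1.7, 0.4], [-0.3, 1.5], [-0.1, -0.3], [-1.2, 1.1], [-2.1, -0.9], [2.6, -1.9]]
board [499.054 -43.088   2.769] [[0.3, -1.8], [0.1, 0.7], [-0.4, 0.7]]
board in hook (want -15,37.5) [-40.85105892 -13.14780727] rot -0.07671182413036481
```

```bash
python3 -m crank '{"dp":[[0.7,-0.2,-4],[0,0,-4],[0,0,-4],[0,0,-3],[0,0,-1.7],[0,0,-0.7],[0,0,0]],"delta_rot":[[0,0,-0.3],[0,0,0],[0,0,0],[0,0,0],[0,0,0],[0,0,0],[0,0,0]],"claw":[255,255,255,255,255,255,255]}'
python3 -m crank '{"dp":[[0.15,0.48,0],[0.15,0.48,0],[0.15,0.48,0],[0.15,0.48,0],[0.15,0.48,0]],"delta_rot":[[0,0,0],[0,0,0],[0,0,0],[0,0,0],[0,0,0]],"claw":[255,255,255,255,255]}'
```

```text
time_s: 3.45
eef_pos: [466.7, -156.5, 22.4]
ee_rot: [-0.0, 0.989, -0.149, -0.0]
force: [-0.2, 0.7, 0.9]
grip_width: -0.003
time_s: 3.95
eef_pos: [474.7, -131.9, 22.9]
ee_rot: [0.0, 0.989, -0.149, 0.0]
force: [-0.4, -0.5, -0.0]
grip_width: 0.0
```

```bash
python3 -m crank '{"dp":[[0.12,0.38,0],[0.12,0.38,0],[0.12,0.38,0],[0.12,0.38,0],[0.12,0.38,0],[0.12,0.38,0],[0.12,0.38,0],[0.12,0.38,0]],"delta_rot":[[0,0,0],[0,0,0],[0,0,0],[0,0,0],[0,0,0],[0,0,0],[0,0,0],[0,0,0]],"claw":[255,255,255,255,255,255,255,255]}'
python3 - <<'E'
from fit import *
wlook('w2')
E
cp w2.png pics/
```

```text
time_s: 4.75
eef_pos: [484.1, -101.7, 22.7]
ee_rot: [-0.0, 0.989, -0.149, -0.0]
force: [-0.3, 0.1, -0.4]
grip_width: -0.0
[ 484.1 -101.7   22.7] -0.0001181863352000342 4.75
board_end_left 0.97 [ 12.5 235.5] [522.8  37.5  18. ]
board_end_left 0.47 [158.3 237.9] [496.3 -43.3  18. ]
board_end_right 0.64 [290.5 244.8] [ 469.2 -116.1   18. ]
board_back_left 0.68 [135.1 157.2] [544.7 -49.7  18. ]
board_back_right 0.74 [298.1 175.1] [ 509.  -131.4   18. ]
board_back_right 0.47 [132.9 108.5] [568.6 -59.   18. ]
hook_stop_face 0.62 [133.5 107.3] [569.1 -59.5  18. ]cp: cannot stat 'w2.png': No such file or directory
```

View pics/w2.png

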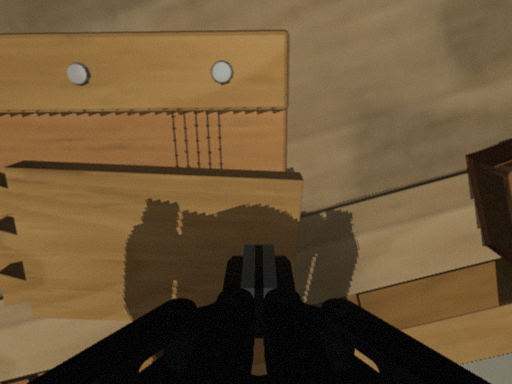

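```bash
python3 - <<'E'
from fit import *
s,p,d=pickle.load(open("w2.pkl","rb"));m,T=wmodel(s)
def pt(u,v):
    z=d[v,u];return (T@np.array([(u-m["cx"])/m["fx"]*z,-(v-m["cy"])/m["fy"]*z,-z,1]))[:3].round(1)
for u,v in [(258,248),(258,255),(250,250),(266,250),(258,265),(258,280),(245,265),(258,235),(258,225),(220,240),(100,230),(285,250),(320,260),(290,220),(100,140),(330,220)]: print(u,v,d[v,u],pt(u,v))
E
```

```text
258 248 150.0672 [ 496.1 -104.4   65. ]
258 255 144.02464 [ 496.2 -104.4   71.4]
250 250 148.57744 [ 497.  -101.    66.6]
266 250 148.84239 [ 494.9 -107.7   66.4]
258 265 136.37007 [ 496.1 -104.4   79.5]
258 280 125.9429 [ 496.2 -104.4   90.4]
245 265 136.75983 [497.4 -99.4  79.1]
258 235 182.27182 [ 488.1 -101.9   33.9]
258 225 180.05183 [ 493.8 -103.6   34.2]
220 240 183.18498 [491.3 -81.6  33.9]
100 230 180.90048 [515.6 -22.9  34.3]
285 250 183.95988 [ 475.8 -113.3   34.9]
320 260 225.9741 [ 443.1 -130.9   -0.6]
290 220 178.04747 [ 492.  -120.5   35.3]
100 140 182.40787 [558.8 -35.5  17.7]
330 220 215.58022 [ 469.6 -143.7    0.6]
```

```bash
python3 - <<'E'
from h import *
for c in ["scene","top"]:
    p,d=capture(c);b=p[130:280,170:410]
    save(c+"2.png",cv2.resize(b,(800,500),interpolation=cv2.INTER_CUBIC))
E
```

```text
(no output)
```

View pics/scene2.png

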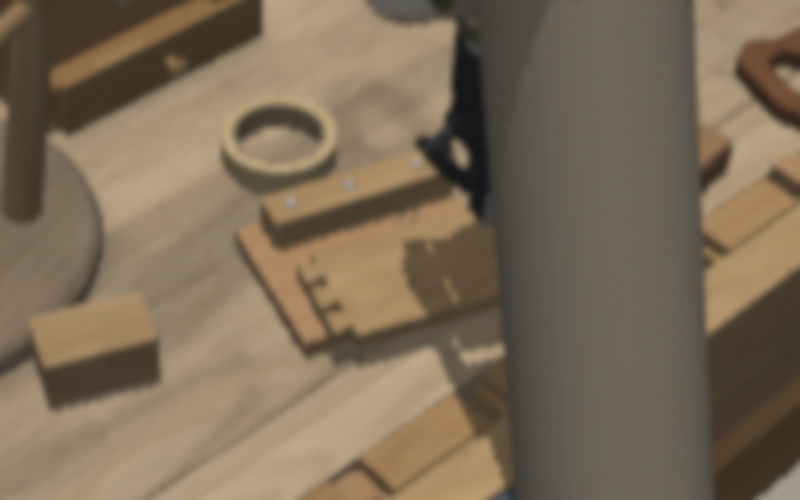

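View pics/top2.png

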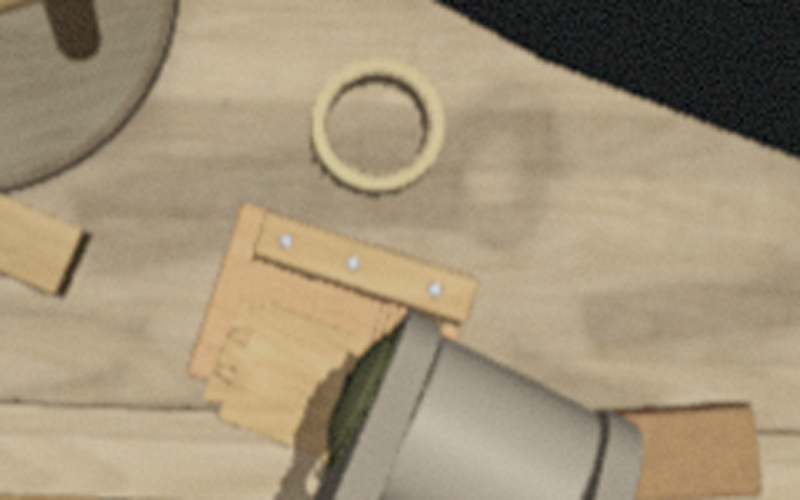

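```bash
python3 -m crank '{"dp":[[-0.4,-1.35,0],[-0.4,-1.35,0],[-0.4,-1.35,0],[0,0,-1],[0,0,-0.5],[0,0,0]],"delta_rot":[[0,0,0],[0,0,0],[0,0,0],[0,0,0],[0,0,0],[0,0,0]],"claw":[255,255,255,255,255,255]}'
python3 - <<'E'
from fit import *
s,p,d=pickle.load(open("w2.pkl","rb"));m,T=wmodel(s)
q=wmodel(s)[1]; Tt=np.linalg.inv(T@np.linalg.inv(np.array(m["T_tool_cam"])))
v,u=np.mgrid[236:256,225:295];z=d[236:256,225:295]
P=np.stack([(u-m["cx"])/m["fx"]*z,-(v-m["cy"])/m["fy"]*z,-z,np.ones_like(z)],-1)@(Tt@T).T
for r in (8,10,11,12,14,18):
    k=z[r]<170
    if k.any(): a=P[r][k];print(236+r,"tool x",a[:,0].min().round(1),a[:,0].max().round(1),"y",a[:,1].min().round(1),a[:,1].max().round(1),"z",a[:,2].max().round(1))
E
```

```text
time_s: 5.8
eef_pos: [471.4, -142.0, 6.6]
ee_rot: [-0.0, 0.989, -0.149, -0.001]
force: [-1.0, 0.7, 0.6]
grip_width: -0.001
246 tool x 11.4 12.7 y -7.2 5.7 z -38.7
247 tool x 11.5 13.1 y -7.2 5.7 z -39.8
248 tool x 11.6 82.3 y -7.1 5.7 z -41.1
250 tool x 11.4 82.3 y -7.0 5.6 z -42.5
254 tool x 11.4 82.3 y -7.3 5.9 z -46.1
```

```bash
python3 -m crank '{"dp":[[0,0,-0.8],[0,0,-0.8],[0,0,-0.5],[0,0,0],[0,0,0]],"delta_rot":[[0,0,0],[0,0,0],[0,0,0],[0,0,0],[0,0,0]],"claw":[255,255,255,255,255]}'
python3 -m crank '{"dp":[[0.12,0.38,0],[0.12,0.38,0],[0.12,0.38,0],[0.12,0.38,0],[0.12,0.38,0],[0.12,0.38,0]],"delta_rot":[[0,0,0],[0,0,0],[0,0,0],[0,0,0],[0,0,0],[0,0,0]],"claw":[255,255,255,255,255,255]}'
python3 - <<'E'
from fit import *
wlook('w3')
E
```

```text
time_s: 6.3
eef_pos: [472.1, -142.4, -13.4]
ee_rot: [-0.0, 0.989, -0.149, -0.0]
force: [0.5, -0.3, 0.0]
grip_width: -0.002
time_s: 6.9
eef_pos: [479.4, -119.4, -13.2]
ee_rot: [0.0, 0.989, -0.149, 0.0]
force: [-0.6, -1.9, 1.4]
grip_width: -0.002
[ 479.4 -119.4  -13.2] -0.0018688635381525548 6.9
board_end_right 0.58 [228.  282.8] [ 472.  -100.7   18. ]
board_back_right 0.89 [226.6 195.8] [ 515.1 -114.6   18. ]
hook_stop_face 0.75 [ 60.1 116.2] [568.9 -59.4  18. ]
```

View pics/w3.png

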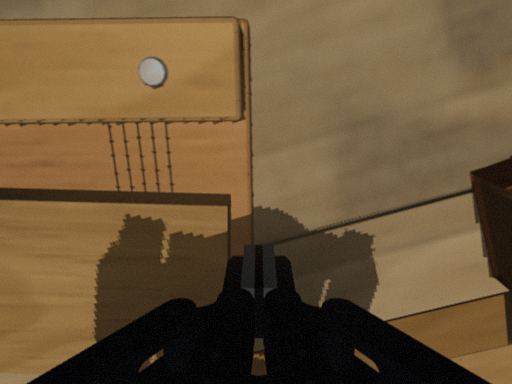

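```bash
python3 -m crank '{"dp":[[0.12,0.38,0],[0.12,0.38,0],[0.12,0.38,0],[0.12,0.38,0],[0.12,0.38,0],[0.12,0.38,0],[0.06,0.2,0],[0,0,0]],"delta_rot":[[0,0,0],[0,0,0],[0,0,0],[0,0,0],[0,0,0],[0,0,0],[0,0,0],[0,0,0]],"claw":[255,255,255,255,255,255,255,255]}'
python3 - <<'E'
from fit import *
wlook('w4')
E
```

```text
time_s: 8.05
eef_pos: [487.1, -94.6, -13.3]
ee_rot: [-0.0, 0.989, -0.149, -0.0]
force: [-0.4, 0.2, -0.6]
grip_width: -0.003
[487.1 -94.6 -13.3] -0.0026073668245572374 8.05
board_end_right 0.95 [234.2 279.5] [480.6 -79.4  18. ]
board_end_right 0.47 [225.9 191.6] [524.8 -90.1  18. ]
board_back_right 0.69 [224.9 193.5] [524.1 -89.4  18. ]
hook_left_end 0.31 [227.8 195.3] [522.9 -90.4  18. ]
hook_stop_face 0.68 [119.1 114.6] [569.9 -58.4  18. ]
```

View pics/w4.png

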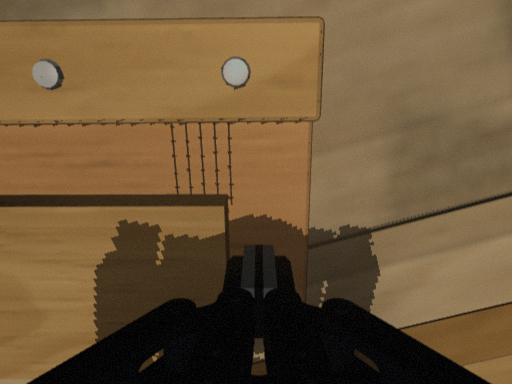

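```bash
python3 -m crank '{"dp":[[-0.35,-1.15,0],[0,0,4],[0,0,4],[-1.22,3.11,4],[-1.22,3.11,0],[-1.22,3.11,0],[-1.22,3.11,0],[0,0,0],[0,0,0]],"delta_rot":[[0,0,0],[0,0,0],[0,0,0],[0,0,0],[0,0,0],[0,0,0],[0,0,0],[0,0,0],[0,0,0]],"claw":[255,255,255,255,255,255,255,255,255]}'
python3 - <<'E'
from fit import *
wlook('w5')
E
```

```text
time_s: 9.3
eef_pos: [435.4, 16.3, 105.3]
ee_rot: [0.0, 0.989, -0.149, 0.0]
force: [-0.4, -0.8, 0.3]
grip_width: 0.001
[435.4  16.3 105.3] 0.0008336503917827307 9.3
board_end_left 0.75 [140.   96.6] [528.9  80.5  18. ]
board_end_right 0.68 [361.2  96.5] [480.6 -76.9  18. ]
board_back_right 0.79 [365.6  34.3] [521.3 -88.5  18. ]
hook_left_end 0.55 [134.   28.9] [572.4  66.4  18. ]
```

View pics/w5.png

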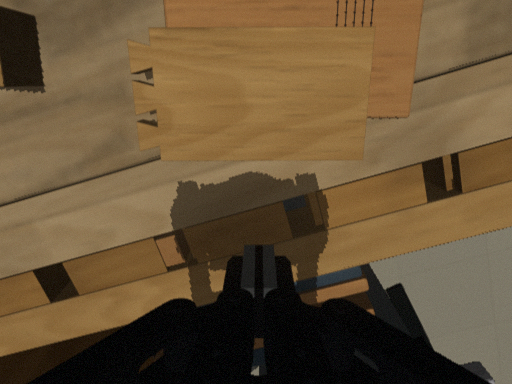

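```bash
cat >> fit.py <<'E'
HP=np.array([541.7,-42.4,-.296])
def hk(w): return (R(HP[2]).T@(np.array(w)[:2]-HP[:2])).round(1)
E
python3 - <<'E'
from fit import *
s,_,_=pickle.load(open("w5.pkl","rb"));mT=wmodel(s)
for n,u,z in [("rn",(364,160),34),("rb",(374,27),34),("tail n",(138,150),34),("tail b",(128,40),34),("hook nr",(410,117),18),("tcp",None,0)]:
    print(n,hk(wz(mT,u,z)) if u else hk(s["eef_pos"]))
E
```

```text
rn [-93.  -52.5]
rb [ -3.6 -50.6]
tail n [-85.2 114.2]
tail b [-11.1 112.5]
hook nr [-63.4 -89.3]
tcp [-118.8   25.2]
```

```bash
python3 -m crank '{"dp":[[0,0,-4],[0,0,-4],[0,0,-2.5],[0,0,-1.4],[0,0,0],[0.48,-0.15,0],[0.48,-0.15,0],[0.48,-0.15,0],[0.38,-0.12,0],[0.38,-0.12,0]],"delta_rot":[[0,0,0],[0,0,0],[0,0,0],[0,0,0],[0,0,0],[0,0,0],[0,0,0],[0,0,0],[0,0,0],[0,0,0]],"claw":[255,255,255,255,255,255,255,255,255,255]}'
python3 -m crank '{"dp":[[0.38,-0.12,0],[0.38,-0.12,0],[0.38,-0.12,0],[0.38,-0.12,0]],"delta_rot":[[0,0,0],[0,0,0],[0,0,0],[0,0,0]],"claw":[255,255,255,255]}'
python3 - <<'E'
from fit import *
wlook('w6');print(hk(sense()["eef_pos"]))
E
```

```text
time_s: 10.65
eef_pos: [457.6, 9.8, -13.7]
ee_rot: [0.0, 0.989, -0.149, 0.0]
force: [-1.7, 0.9, 0.8]
grip_width: -0.002
time_s: 11.05
eef_pos: [472.7, 5.0, -13.9]
ee_rot: [0.0, 0.989, -0.149, -0.0]
force: [-1.3, 0.4, 0.6]
grip_width: -0.004
[472.7   5.  -13.9] -0.004125970447265397 11.05
board_end_left 0.76 [ 51.6 146.2] [551.9  73.9  18. ]
board_end_right 0.75 [440.  141.9] [504.8 -85.1  18. ]
board_back_left 0.27 [ 52.2 144.3] [552.5  73.3  18. ]
board_back_right 0.79 [458.6  25.5] [547.9 -98.   18. ]
hook_left_end 0.59 [246.7 140.6] [529.6  -6.6  18. ]
[-80.2  25.2]
```

View pics/w6.png

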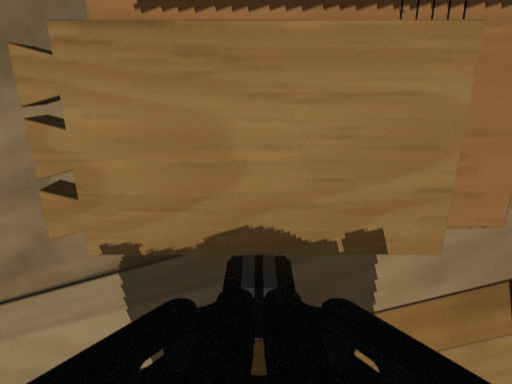

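```bash
python3 -m crank '{"dp":[[0.29,-0.09,0],[0.19,-0.06,0]],"delta_rot":[[0,0,0],[0,0,0]],"claw":[255,255]}'
python3 -m crank '{"dp":[[0.1,-0.03,0],[0.1,-0.03,0]],"delta_rot":[[0,0,0],[0,0,0]],"claw":[255,255]}'
python3 -m crank '{"dp":[[0.1,-0.03,0],[0,0,0]],"delta_rot":[[0,0,0],[0,0,0]],"claw":[255,255]}'
```

```text
time_s: 11.6
eef_pos: [477.4, 3.5, -13.9]
ee_rot: [-0.0, 0.989, -0.149, -0.0]
force: [-1.2, 0.0, 0.4]
grip_width: -0.001
time_s: 11.8
eef_pos: [479.2, 3.0, -13.9]
ee_rot: [-0.0, 0.989, -0.149, -0.0]
force: [-1.2, -0.1, 1.3]
grip_width: 0.003
time_s: 12.0
eef_pos: [480.5, 2.6, -13.9]
ee_rot: [0.0, 0.989, -0.149, 0.0]
force: [0.3, 0.6, -0.7]
grip_width: 0.0
```

```bash
for i in 1; do python3 -m crank '{"dp":[[0.1,-0.03,0],[0.1,-0.03,0]],"delta_rot":[[0,0,0],[0,0,0]],"claw":[255,255]}' | grep -E "force|eef"; done
python3 -m crank '{"dp":[[0.1,-0.03,0]],"delta_rot":[[0,0,0]],"claw":[255]}' | grep -E "force|eef"
python3 - <<'E'
from fit import *
wlook('w7');print(hk(sense()["eef_pos"]))
E
```

```text
eef_pos: [480.7, 2.5, -14.1]
force: [-11.4, 2.4, 8.5]
eef_pos: [480.6, 2.5, -14.2]
force: [-15.2, 3.2, 11.1]
[480.6   2.5 -14.2] -0.0032647755101890977 12.3
board_end_left 0.55 [ 50.4 145.4] [560.5  71.3  18. ]
board_end_right 0.62 [440.6 142. ] [513.1 -87.6  18. ]
board_back_right 0.62 [461.8  28.2] [ 554.8 -101.    18. ]
hook_stop_face 0.92 [344.   21.9] [570.2 -58.3  18. ]
[-71.5  25.2]
```

View pics/w7.png

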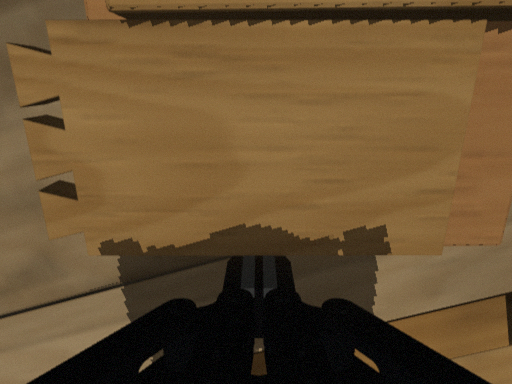

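```bash
python3 -m crank '{"dp":[[-0.7,0.2,0],[-0.7,0.2,0],[0,0,4.5],[0,0,4.5],[0,0,4.5],[0,0,0],[0,0,0]],"delta_rot":[[0,0,0],[0,0,0],[0,0,0],[0,0,0],[0,0,0],[0,0,0],[0,0,0]],"claw":[255,255,255,255,255,255,255]}'
python3 - <<'E'
from fit import *
wlook('w8');print(hk(sense()["eef_pos"]))
b=cv2.imread("pics/w8.png")[0:230,60:460];cv2.imwrite("pics/w8z.png",cv2.resize(b,None,fx=2,fy=2,interpolation=cv2.INTER_CUBIC))
E
```

```text
time_s: 13.35
eef_pos: [469.4, 5.7, 121.5]
ee_rot: [0.0, 0.989, -0.149, 0.001]
force: [0.3, -0.1, -0.6]
grip_width: 0.003
[469.4   5.7 121.5] 0.003351238117925181 13.35
board_end_left 0.6 [145.5  99.4] [560.7  72.   18. ]
board_end_right 0.76 [357.9  99.9] [510.8 -88.8  18. ]
board_back_left 0.83 [141.2  36.2] [604.   57.1  18. ]
board_back_right 0.69 [357.7  38.1] [554.9 -97.9  18. ]
hook_stop_face 0.69 [305.6  34.6] [568.8 -61.1  18. ]
[-83.7  24.9]
```

View pics/w8z.png

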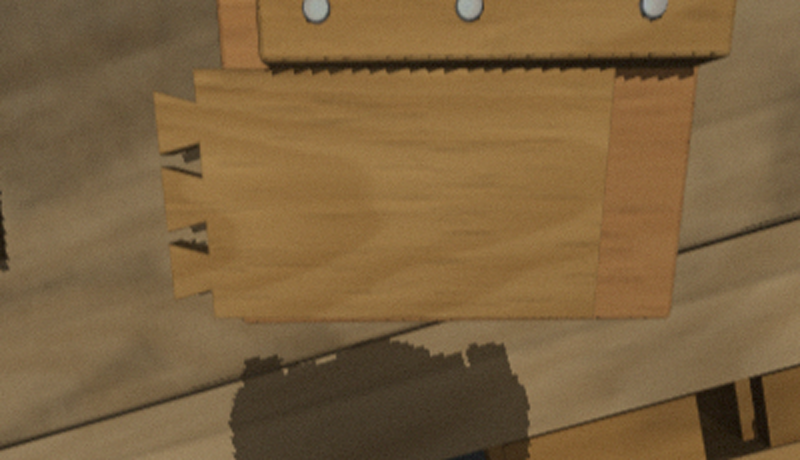

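```bash
python3 - <<'E'
from fit import *
s,_,_=pickle.load(open("w8.pkl","rb"));mT=wmodel(s)
for n,u,z in [("hook rn (-66,-90)",(670,318),18),("hook r",(693,68),18),("hook l",(221,68),18),("hook l2",(219,2),18),("board r b",(612,70),34),("board r n",(596,317),34),("tail b",(155,93),34),("tail n",(175,298),34),("board back l",(197,71),34),("near l",(216,318),34),("stop l",(265,60),48),("stop r",(728,55),48)]:
    print(n,hk(wz(mT,(u[0]/2+60,u[1]/2),z)))
E
```

```text
hook rn (-66,-90) [-63.9 -88.7]
hook r [ 31.6 -85.6]
hook l [32.  91.2]
hook l2 [53.9 90.1]
board r b [ 29.1 -50.7]
board r n [-59.8 -53. ]
tail b [ 22.  111.7]
tail n [-51.8 112.3]
board back l [29.2 96. ]
near l [-59.8  96.9]
stop l [30.9 69.3]
stop r [ 32.  -84.8]
```

```bash
python3 -m crank '{"dp":[[0.72,-3.1,0],[0.72,-3.1,0],[0.72,-3.1,0],[0.72,-3.1,0],[0,0,-4.5],[0,0,-4.5],[0,0,-3],[0,0,-1.5],[0,0,0]],"delta_rot":[[0,0,0],[0,0,0],[0,0,0],[0,0,0],[0,0,0],[0,0,0],[0,0,0],[0,0,0],[0,0,0]],"claw":[255,255,255,255,255,255,255,255,255]}'
python3 -c "
from fit import *
print(hk(sense()['eef_pos']))"
```

```text
time_s: 14.6
eef_pos: [497.2, -117.9, -15.2]
ee_rot: [-0.0, 0.989, -0.149, -0.001]
force: [0.8, 0.6, -0.3]
grip_width: 0.003
[-20.5 -85.2]
```

```bash
python3 -m crank '{"dp":[[0.12,0.38,0],[0.12,0.38,0],[0.12,0.38,0],[0.12,0.38,0],[0.07,0.23,0],[0.07,0.23,0],[0.07,0.23,0],[0.07,0.23,0],[0,0,0]],"delta_rot":[[0,0,0],[0,0,0],[0,0,0],[0,0,0],[0,0,0],[0,0,0],[0,0,0],[0,0,0],[0,0,0]],"claw":[255,255,255,255,255,255,255,255,255]}'
python3 - <<'E'
from fit import *
wlook('w9');print(hk(sense()["eef_pos"]))
E
```

```text
time_s: 15.5
eef_pos: [505.7, -93.6, -13.9]
ee_rot: [-0.0, 0.989, -0.149, 0.0]
force: [-0.5, -0.0, -0.3]
grip_width: -0.001
[505.7 -93.6 -13.9] -0.0007237856939677602 15.5
board_end_right 0.68 [229.7 252.8] [514.1 -81.1  18. ]
board_end_right 0.29 [ 56.2 249.3] [540.   -3.3  18. ]
hook_stop_face 0.96 [143.3 157.9] [568.6 -60.1  18. ]
[-19.5 -59.7]
```

View pics/w9.png

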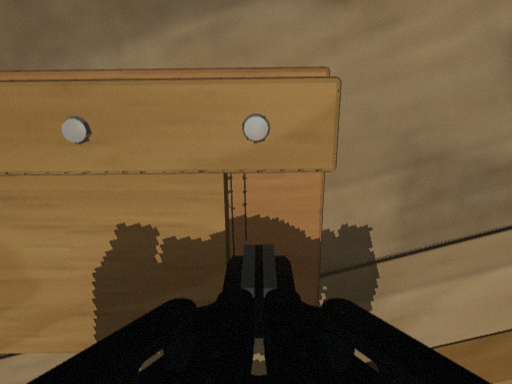

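```bash
python3 - <<'E'
from fit import *
s,p,_=pickle.load(open("w9.pkl","rb"));mT=wmodel(s)
b=p[160:270,200:340];save("w9z.png",cv2.resize(b,None,fx=5,fy=5,interpolation=cv2.INTER_CUBIC))
print(hk(wz(mT,(323,200),18)),hk(wz(mT,(229,200),18)),hk(wz(mT,(224,200),34)))
E
```

```text
[ 11.4 -87.9] [ 11.5 -45.6] [ 17.2 -45. ]
```

View pics/w9z.png

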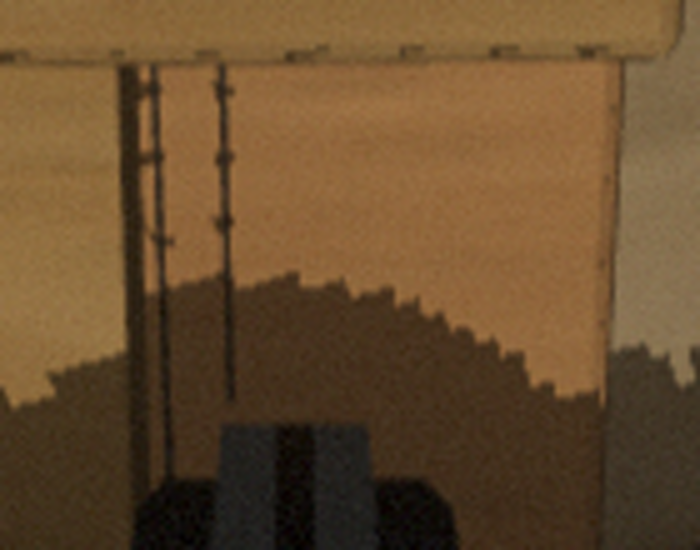

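```bash
python3 -m crank '{"dp":[[0.03,0.1,0],[0.03,0.1,0],[0,0,0]],"delta_rot":[[0,0,0],[0,0,0],[0,0,0]],"claw":[255,255,255]}'
python3 -c "
from fit import *
print(hk(sense()['eef_pos']))"
python3 -m crank '{"dp":[[-0.3,-0.96,0],[0,0,4.5],[0,0,4.5],[-0.5,4,0],[-0.5,4,0],[-0.5,4,0],[-0.5,4,0],[-0.5,4,0],[0,0,0],[0,0,0]],"delta_rot":[[0,0,0],[0,0,0],[0,0,0],[0,0,0],[0,0,0],[0,0,0],[0,0,0],[0,0,0],[0,0,0],[0,0,0]],"claw":[255,255,255,255,255,255,255,255,255,255]}'
python3 - <<'E'
from fit import *
wlook('w10');print(hk(sense()["eef_pos"]))
b=cv2.imread("pics/w10.png")[0:260,100:500];cv2.imwrite("pics/w10z.png",cv2.resize(b,None,fx=2,fy=2,interpolation=cv2.INTER_CUBIC))
E
```

```text
time_s: 16.15
eef_pos: [506.3, -91.8, -13.9]
ee_rot: [-0.0, 0.989, -0.149, 0.0]
force: [-0.7, 0.1, -0.2]
grip_width: 0.001
[-19.5 -57.5]
time_s: 17.15
eef_pos: [478.2, 98.5, 76.1]
ee_rot: [0.0, 0.989, -0.148, 0.0]
force: [-0.3, -0.2, 0.0]
grip_width: 0.001
[478.2  98.5  76.1] 0.0013891772522271382 17.15
board_end_left 0.97 [249.   71.1] [564.   79.3  18. ]
board_end_right 0.71 [504.5  70. ] [516.2 -79.1  18. ]
board_back_right 0.32 [506.3  68.3] [516.9 -80.3  18. ]
hook_stop_face 0.2 [504.1  70.7] [515.9 -78.8  18. ]
[-101.5  115.7]
```

View pics/w10.png

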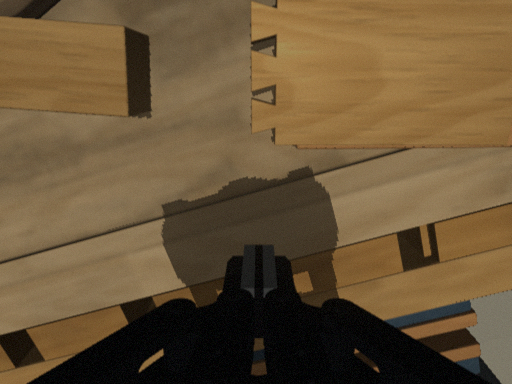

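```bash
python3 -m crank '{"dp":[[2.2,-0.65,0],[2.2,-0.65,0],[1,-0.3,0],[0,0,0],[0,0,0]],"delta_rot":[[0,0,0],[0,0,0],[0,0,0],[0,0,0],[0,0,0]],"claw":[255,255,255,255,255]}'
python3 - <<'E'
from fit import *
wlook('w11');print(hk(sense()["eef_pos"]))
b=cv2.imread("pics/w11.png")[0:220,230:430];cv2.imwrite("pics/w11z.png",cv2.resize(b,None,fx=2.7,fy=2.7,interpolation=cv2.INTER_CUBIC))
E
```

```text
time_s: 18.0
eef_pos: [531.5, 82.7, 75.8]
ee_rot: [0.0, 0.989, -0.149, -0.001]
force: [-0.2, 0.4, -0.2]
grip_width: 0.004
[531.5  82.7  75.8] 0.003563570117490969 18.0
board_end_left 0.96 [252.4 157.3] [562.4  78.3  18. ]
board_end_right 0.94 [485.2 155.4] [515.8 -77.5  18. ]
board_back_left 0.67 [251.2  87. ] [607.4  65.   18. ]
board_back_right 0.84 [502.7  88.8] [557.6 -92.6  18. ]
hook_stop_face 0.78 [450.   87.7] [568.5 -59.6  18. ]
hook_stop_face 0.53 [371.4 153.9] [540.2  -1.7  18. ]
[-45.8 116.8]
```

View pics/w11z.png

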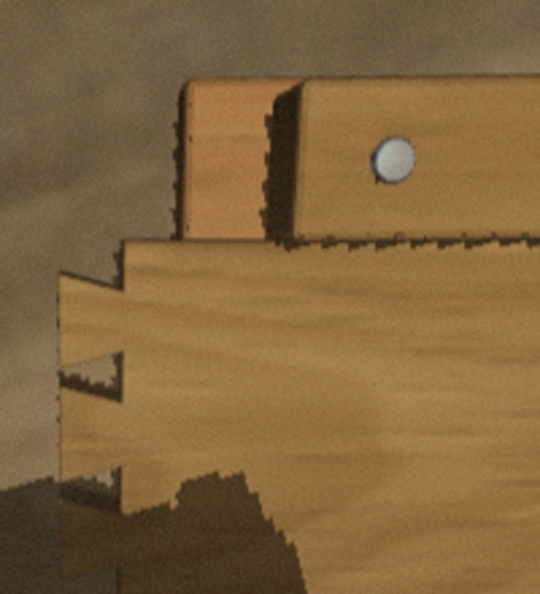

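```bash
python3 - <<'E'
from fit import *
s,p,d=pickle.load(open("w11.pkl","rb"));mT=wmodel(s)
g=lambda u,v,z:hk(wz(mT,(u/2.7+230,v/2.7),z))
print("tail",g(58,280,34),g(60,440,34),"hook l",g(183,110,18),g(181,220,18),g(187,220,18),g(178,220,0),"back edge",g(124,240,34),g(530,243,34),"stop foot/top",g(300,238,48),g(530,238,48))
b=cv2.imread("pics/w11.png")[20:110,240:330];b=cv2.convertScaleAbs(b,alpha=1.6);cv2.imwrite("pics/w11y.png",cv2.resize(b,None,fx=6.5,fy=6.5,interpolation=cv2.INTER_CUBIC))
E
```

```text
tail [ 21.9 121.5] [-15.7 121.3] hook l [59.2 92.2] [34.9 91.9] [34.8 90.5] [34.7 90.7] back edge [ 30.7 106.4] [29.8 14.2] stop foot/top [31.3 69.8] [31.2 21. ]
```

View pics/w11y.png

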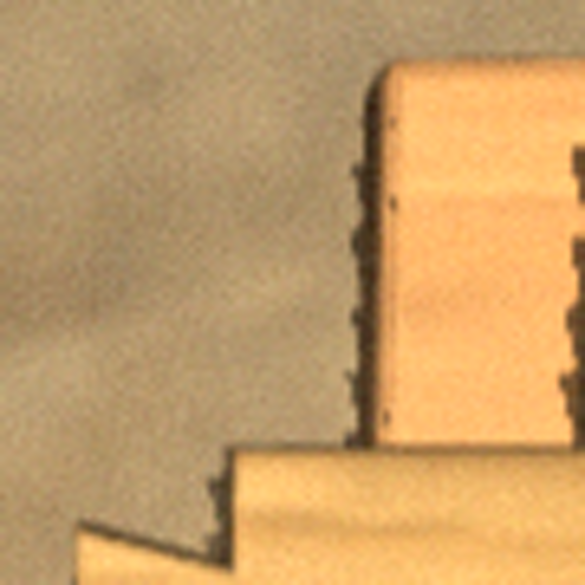

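```bash
python3 -m crank '{"dp":[[-2.2,-2.46,0],[-2.2,-2.46,0],[-2.2,-2.46,0],[0,0,0],[0,0,-4],[0,0,-3],[0,0,-2],[0,0,0],[0.57,-0.17,0],[0.38,-0.12,0]],"delta_rot":[[0,0,0],[0,0,0],[0,0,0],[0,0,0],[0,0,0],[0,0,0],[0,0,0],[0,0,0],[0,0,0],[0,0,0]],"claw":[255,255,255,255,255,255,255,255,255,255]}'
python3 -c "
from fit import *
print(hk(sense()['eef_pos']))"
```

```text
time_s: 19.35
eef_pos: [477.4, 5.6, -12.6]
ee_rot: [0.0, 0.989, -0.149, 0.001]
force: [0.5, -0.0, 0.3]
grip_width: 0.004
[-75.5  27.2]
```

```bash
python3 -m crank '{"dp":[[0.19,-0.06,0],[0.1,-0.03,0],[0.1,-0.03,0]],"delta_rot":[[0,0,0],[0,0,0],[0,0,0]],"claw":[255,255,255]}'
python3 -m crank '{"dp":[[0.05,-0.015,0],[0,0,0]],"delta_rot":[[0,0,0],[0,0,0]],"claw":[255,255]}'
```

```text
time_s: 19.65
eef_pos: [479.9, 4.6, -13.6]
ee_rot: [0.0, 0.989, -0.149, 0.0]
force: [-0.1, 0.5, 0.4]
grip_width: -0.003
time_s: 19.85
eef_pos: [480.1, 4.5, -13.9]
ee_rot: [0.0, 0.989, -0.149, 0.0]
force: [-0.1, -0.0, -0.4]
grip_width: -0.002
```

```bash
python3 -m crank '{"dp":[[0.1,-0.03,0],[0.1,-0.03,0],[0,0,0]],"delta_rot":[[0,0,0],[0,0,0],[0,0,0]],"claw":[255,255,255]}'
python3 -m crank '{"dp":[[0.05,-0.015,0],[0,0,0]],"delta_rot":[[0,0,0],[0,0,0]],"claw":[255,255]}'
```

```text
time_s: 20.15
eef_pos: [481.3, 4.2, -14.1]
ee_rot: [-0.0, 0.989, -0.149, -0.001]
force: [-4.8, 1.1, 3.1]
grip_width: 0.0
time_s: 20.35
eef_pos: [481.2, 4.2, -14.1]
ee_rot: [-0.0, 0.989, -0.149, -0.002]
force: [-6.9, 1.6, 4.9]
grip_width: -0.002
```

```bash
python3 -m crank '{"dp":[[0.1,-0.03,0],[0,0,0],[-0.7,0.2,0],[-1,0.3,0],[0,0,4],[0,0,4.5],[2,-0.6,4.5],[2,-0.6,0],[0,0,0],[0,0,0]],"delta_rot":[[0,0,0],[0,0,0],[0,0,0],[0,0,0],[0,0,0],[0,0,0],[0,0,0],[0,0,0],[0,0,0],[0,0,0]],"claw":[255,255,255,255,255,255,255,255,255,255]}'
python3 - <<'E'
from fit import *
wlook('w12');print(hk(sense()["eef_pos"]))
b=cv2.imread("pics/w12.png")[0:250,60:460];cv2.imwrite("pics/w12z.png",cv2.resize(b,None,fx=2,fy=2,interpolation=cv2.INTER_CUBIC))
E
```

```text
time_s: 21.35
eef_pos: [505.8, -3.3, 115.3]
ee_rot: [-0.0, 0.989, -0.149, -0.001]
force: [-0.4, -0.2, -0.4]
grip_width: -0.004
[505.8  -3.3 115.3] -0.004058653837832653 21.35
board_end_left 0.62 [142.3 146.9] [562.9  78.1  18. ]
board_end_right 0.74 [347.1 146.6] [514.4 -80.3  18. ]
board_back_left 0.63 [132.8  87.9] [607.2  66.9  18. ]
board_back_left 0.62 [248.7 146.8] [537.7  -4.2  18. ]
hook_stop_face 0.79 [306.1  89.1] [567.2 -59.8  18. ]
[-45.2  27. ]
```

View pics/w12z.png

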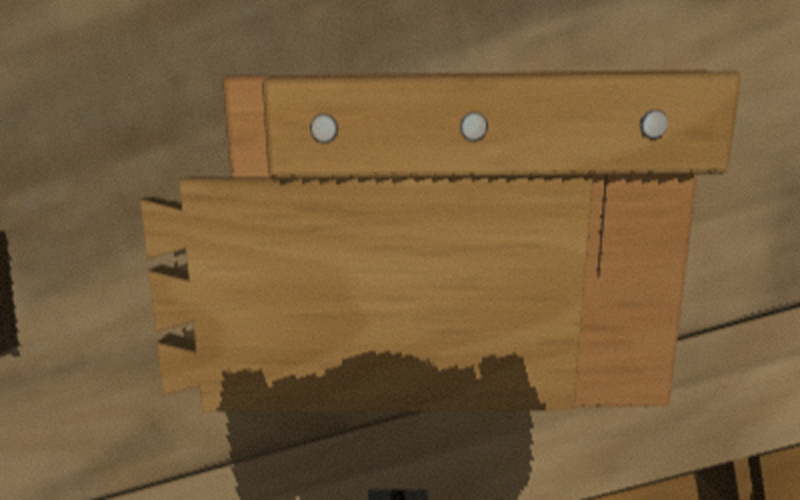

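```bash
python3 - <<'E'
from fit import *
s,_,_=pickle.load(open("w12.pkl","rb"));mT=wmodel(s)
for n,u,z in [("hook rn",(669,404),18),("hook r",(695,178),18),("hook l",(231,176),18),("hook l2",(226,78),18),("board r b",(592,180),34),("board r n",(575,406),34),("tail b",(141,200),34),("tail n",(164,391),34),("back l",(182,178),34),("near l",(204,410),34),("near r",(575,406),34),("stop l",(269,177),48),("stop r",(727,172),48)]:
    print(n,hk(wz(mT,(u[0]/2+60,u[1]/2),z)))
E
```

```text
hook rn [-62.8 -88.5]
hook r [ 29.4 -87.1]
hook l [30.6 90.9]
hook l2 [65. 90.]
board r b [ 29.2 -43.2]
board r n [-57.8 -44. ]
tail b [ 22.7 120.7]
tail n [-50.9 120.5]
back l [ 30.3 105. ]
near l [-59.  105.3]
near r [-57.8 -44. ]
stop l [30.9 71. ]
stop r [ 32.1 -85.2]
```

```bash
python3 -m crank '{"dp":[[0,0,2],[0,0,2],[0,0,0],[0,0,0]],"delta_rot":[[0,0,0],[0,0,0],[0,0,0],[0,0,0]],"claw":[255,255,255,255]}'; python3 -c "
from rig import *
print(finish_job())"
```

```text
time_s: 22.1
eef_pos: [506.4, -3.5, 155.7]
ee_rot: [-0.0, 0.989, -0.149, -0.0]
force: [-0.7, 0.5, -0.4]
grip_width: -0.001
the job is handed in; nothing more can be done
None
```

The board is on the hook with its back edge along the stop and the tails sticking out about 30 mm. I handed the job in at about 22 s of the 48 s.

I pushed only with the shut fingers:
1. Pushed the right end left by about 40 mm.
2. Pushed the near edge to the stop.
3. Pushed the right end about 8 mm further left.
4. Pushed the near edge against the stop once more, until the force rose to about 7 N, then about 1 mm further.

**Last checks from the wrist picture:**
- **Stop:** the back edge reads 29–30 mm in hook coordinates, and the stop face is at 30 mm. The board looks parallel to the stop within about 1 mm over its length.
- **Overhang:** 30.1 mm measured at the left end. At the right end the hook base shows 44.2 mm bare where 45 mm is wanted, so that check suggests about 0.5–1 mm short. Measured from the stop's left end, an earlier close view suggested about 1.6 mm too far and the last picture agrees with the target. All of this is about the accuracy of the calibration.
- **Clearance:** the arm ended well clear of the board. I never went near the wooden block, tape roll or sanding block, but I did not measure their final positions.

**One mishap:** the first push passed over the board without touching it. The real fingertips sit about 39 mm above the reported tool point, so I lowered the tool by that much for the later pushes.

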